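# Swing out the shelf brackets and set the tube rack on them

## Robot

A 7-joint arm with a two-finger parallel gripper is mounted at the origin on the work surface. World frame = base frame: x ahead of the robot, y to its left, z up, the work surface at z = 0. Lengths are in m, angles in degrees, forces in N, time in s.
With the tool pointing down it reaches from about 0.425 to 0.875 m from the base axis. Payload 4.7 kg.
Tool frame: the origin (TCP) lies midway between the tips of the shut fingers; the grasp point (between the pads) lies 19 mm behind it; z points along the fingers, x is the direction in which the jaws open and shut, and the axes are right-handed (so a half turn about z gives the same grasp; the last joint's range is limited). The gripper opens to 87 mm and grips with 3 to 60 N. Pads are 19 mm wide; open, the fingers measure 117 mm over their backs; the gripper's body (75 mm by 190 mm) begins 51 mm behind the grasp point.
Start: joints at [64.177, 18.392, -4.016, 83.108, 1.295, 78.541, -3.26], TCP at [0.291, -0.581, 0.223] pointing down, gripper open.
Joint ranges: [-163.93, 163.93], [-17.29, 119.83], [-79.2, 71.16], [3.27, 140.29], [-89.18, 269.18], [5.43, 117.66], [-154.24, 154.24]. Speed limits (degrees/s): [147.25, 147.25, 180, 180, 180, 180, 180].

## Interface

Orientations are given as [roll, pitch, yaw] about the fixed x, y, z axes, in that order (R = Rz(yaw) Ry(pitch) Rx(roll)).
In Python, from cell import telemetry, optics, env gives the robot as it stands.
- The arm moves only by the tool arm_command, never from a script. Its arguments are lists of equal length, an entry for each row: "translation": the shift along the tool's x, y, z in cm, a list of three; "twist": the turn about the tool's z in degrees. In form: {"translation": [[x, y, z], ...], "twist": [twist, ...]}. A call has 1 to 10 rows; each row shifts and turns the pose as measured when the row begins, along the tool's axes as they then stand; what a row does not reach is not made up. A row lasts 1/8 s, in which the tool goes at most 62.5 mm and 10.7 degrees, less where a joint would pass 70% of its speed; a pose out of reach is approached as far as the arm can. A call is refused whole if a number of a shift passes 6.25 or a number of a turn 10.7, either way. A call with a gripper value outside its range is refused whole. "grip" is the opening in per cent of the stroke, from 0 (shut) to 100 (fully open), set as the call begins (left out, the last holds). The fingers move at their own pace and stop on an object; "force" is the grip in N (left out, the last holds). Time passes only in rows, so rows that do not move let the fingers close. It gives the time, the measured TCP pose, the force and the opening at its end, in the units of the state.
- telemetry.get_obs(): the state, without advancing time (a new reading comes with each control period).
- optics.read_camera(name): name is "side" or "top"; returns a dict with "img" (384x512x3 uint8, blue, green, red), "fx", "fy", "cx", "cy" (pixels), "extrinsics" (4x4, takes a point from camera to world coordinates). Camera axes: x right, y up, looking along -z (the intrinsics and any distortion apply to the point x, -y, -z); pixel columns grow to the right and rows downward; lengths in m; the calibration is good to about 2 mm. A picture is of the moment at which its call begins. There is no depth.
- env.sign_off(): hands the job in, once; it reports no verdict.
The state is a dict: "time_s": time; "qpos": joint angles; "joint_velocities": joint speeds; "effort": joint torques, N m; "tool_pos": TCP position; "tool_rot": TCP orientation; "force": force on the tool from outside, world axes, zero at the start; "wrist_torque": the same for the moment, N m; "grip_width": finger opening in m.
Only numpy, scipy, OpenCV 4.12 (cv2) and the standard library are available. Lean on these libraries where they do the work, as an engineer would, in place of code of your own. Each camera call takes 0.05 s, during which the arm holds its last target. There are 200 camera calls.

## Task

Swing both folding brackets under the bench shelf outwards until each clicks home at its end stop, square to the rail. Then pick up the small tube rack with the carry bar and set it level across the two bracket arms, behind their upright knobs and parallel to the rail. Keep the rack upright, and do not knock over or shift the bottles, mug, beaker and pot tray.

Things in the scene. Friction and masses are not known exactly. Their poses are not given: they have to be found in the camera images.
- shelf_frame: Open aluminium bench shelf frame, fixed. Origin on the table under the middle of the front face of its horizontal rail; x points away from the robot (at zero yaw), y along the rail to the left, z up. The rail spans 680 mm at 100-135 mm height; 30 mm square posts stand at y = +-340, x = +35 mm. Small bottles up to 90 mm tall stand on its board at x = 40 to 90 mm.
- board_edge (a point): Middle of the lower front edge of the shelf's clear board (740 mm wide, wood front edging), 290 mm above the table and 37 mm in front of the rail's face; axes as the frame's. From here the board reaches 142 mm back and 22 mm up. It ends above the folded knobs, so an upright gripper cannot reach them; one with its body leaning back to the robot by 30-45 degrees can.
- bracket_left: Left folding bracket, clamped to the rail and carrying its hinged arm. Left and right are as seen by the robot (+y is left). Origin on the upright hinge axis at table height, 35 mm in front of the rail's face; axes as the shelf frame's. Its clamp, 50 mm wide and up to 143 mm high, begins 11 mm behind the hinge axis; from there to the knob the arm's top is flat.
- bracket_right: The same for the right bracket, which is its mirror image.
- knob_left (a point): Centre (half-way up) of the upright round rubber knob, 14 mm in diameter and 45 mm tall, standing on the left arm 135 mm from the hinge axis. The arm is a flat steel bar 24 mm wide and 8 mm thick whose top face is at 130 mm; the knob spans 130-175 mm height. It swings with the arm in a level arc about the hinge.
- knob_right (a point): The same on the right arm.
- strut_left (a joint): Angle of the left arm: 0 = folded flat along the rail, pointing left (+y of the shelf); grows as the knob swings out towards the robot; 1.57 rad = square to the rail, at its end stop. The hinge is greased stiff (about 1 N at the knob at 0.15 m/s) and the arm stays where left. A sprung ball detent resists from about 1.2 rad (up to about 2 N at the knob), is passed at 1.42 rad, then snaps the arm home to 1.57.
- strut_right (a joint): Angle of the right arm, mirror image: 0 = folded, pointing right (-y of the shelf); 1.57 rad = home, square to the rail.
- rack_center (a point): Centre (half-way up) of the loose white tube rack, about 0.35 kg: 60 mm (x) by 240 mm (y), 120 mm tall, z up, on two round runners along y (at x = +-24 mm). Its carry bar, 12 by 12 mm, runs along y at the top: bar centre 54 mm above this point. Capped tubes stand in two rows up to 88 mm above the underside, none within 35 mm of the middle. Same turned half round. Starts on the table, left or right.
- rack: The same rack; origin at the centre of its underside.
- reagent_bottle: Bystander: white bottle with a red cap, 68 mm in diameter, 190 mm tall; origin at the centre of its underside. Leave it.
- drink_bottle: Bystander: grey bottle, 66 mm in diameter, 200 mm tall; origin at the centre of its underside. Leave it.
- mug: Bystander: white mug, 80 mm in diameter, 95 mm tall, handle at its +y; origin at the centre of its underside. Leave it.
- beaker: Bystander: glass beaker, 64 mm in diameter, 75 mm tall, standing under the space between the brackets, below arm height; origin at the centre of its underside. Leave it.
- pot_tray: Bystander: black tray of pots, 100 mm (x) by 220 mm (y), 45 mm tall; origin at the centre of its underside. Leave it.
Mind the look-alikes: they are no part of the job. Leave any orange look-alike of the rack alone.

How it is judged (in metres and radians):
On the way:
1. both brackets are swung out and seated in their end detents (beyond 1.5 rad) (value of joint each of strut_left, strut_right above 1.5 rad), for 0.3 s.
At the end, for the whole second after the job is handed in: Both arms are at their end stops (joint above 1.5 rad); the rack rests on both arms (slower than 0.03 m/s) and is carried by both (more than 0.3 N each), level within 0.06 rad, its centre at 185-196 mm height (its underside on the arms' top faces), its length parallel to the rail within 0.2 rad (all of step 1 and contact force between rack and bracket_left above 0.3 N and contact force between rack and bracket_right above 0.3 N and angle between rack_center's own z axis and vertical below 0.06 rad and height (world z) of rack_center between 0.185 and 0.196 m and angle between the y axis of rack_center and the y axis of shelf_frame, either way round below 0.2 rad and linear speed of rack below 0.03 m/s); the robot touches nothing.
It fails at once if the rack is tipped by more than 0.6 rad (angle between rack's own z axis and vertical above 0.6 rad).
It fails at once if a bystander (bottles, mug, beaker, pot tray) is moved by more than 40 mm or tipped by more than 0.4 rad (distance of any of reagent_bottle, drink_bottle, mug, beaker, pot_tray from where it was at the start of the episode above 0.04 m or angle between any of reagent_bottle, drink_bottle, mug, beaker, pot_tray's own z axis and vertical above 0.4 rad).
It also fails if it takes over 67 s, if anything falls off the work surface, if the arm or the gripper's body presses on something with over 40 N, if the wrist force passes 120 N, or if a joint passes its speed limit or range.

## Working session

There is one attempt and no reset: what is moved stays moved. The work goes in short steps, Python scripts to look and compute and a tool call to move; the robot and the scene stay as the last step left them, time stands still between calls to the robot, and variables do not carry over. Pictures are saved under pics/ and viewed, about 8 in all and at most 12, crops included, and the job is handed in when it is done.

Besides the shell and the picture viewer there is one more tool, called in YAML: its name, and indented under it one key for each argument. arm_command: Moves the arm, as the interface text tells. Its arguments: {"type":"object","properties":{"translation":{"type":"array","items":{"type":"array","items":{"type":"number"}}},"twist":{"type":"array","items":{"type":"number"}},"grip":{"type":"number"},"force":{"type":"number"}},"required":["translation","twist"]}

```bash
mkdir -p pics; ls; python3 - <<'E'
from cell import telemetry, optics
import cv2
print(telemetry.get_obs())
for n in("side","top"):
    c=optics.read_camera(n); cv2.imwrite(f"pics/{n}0.png",c["img"]); print(n,{k:v for k,v in c.items() if k!="img"})
E
```

```text
pics
{'time_s': 0.0, 'qpos': array([64.17865199, 18.43994958, -4.01457218, 83.17597278,  1.29670401,
       78.54212624, -3.26005123]), 'joint_velocities': array([-0.06026856, -0.02656975,  0.09110356,  0.00449524, -0.0982331 ,
        0.17082905,  0.0111764 ]), 'effort': array([ 7.56492573e-04, -4.91282737e+01, -4.03596517e-01, -3.12526882e+01,
       -6.42141444e-02,  4.38247737e-02,  1.70065991e-04]), 'tool_pos': array([ 0.29101822, -0.58057356,  0.22144195]), 'tool_rot': array([ 1.79992147e+02,  1.12710397e-01, -6.33695077e+01]), 'force': array([ 0.14393279, -0.18209972, -1.02644874]), 'wrist_torque': array([-0.01797222, -0.03100562, -0.00139698]), 'grip_width': 0.08689614766559722}
side {'fx': 412.08905548755195, 'fy': 412.08905548755195, 'cx': 252.64053583906846, 'cy': 188.42191561646234, 'extrinsics': array([[-0.84019073,  0.38822965, -0.37862552, -0.05365401],
       [-0.5420165 , -0.62340597,  0.56354512,  0.7978493 ],
       [-0.01725248,  0.67870667,  0.73420679,  1.1919848 ],
       [ 0.        ,  0.        ,  0.        ,  1.        ]])}
top {'fx': 438.81581683451117, 'fy': 438.81581683451117, 'cx': 258.331173030185, 'cy': 188.86830612780463, 'extrinsics': array([[ 0.0139232 ,  0.99674617, -0.07939277,  0.33553431],
       [-0.99988886,  0.01345575, -0.00641981,  0.05072336],
       [-0.00533063,  0.07947333,  0.99682274,  1.44925939],
       [ 0.        ,  0.        ,  0.        ,  1.        ]])}
```

View pics/side0.png

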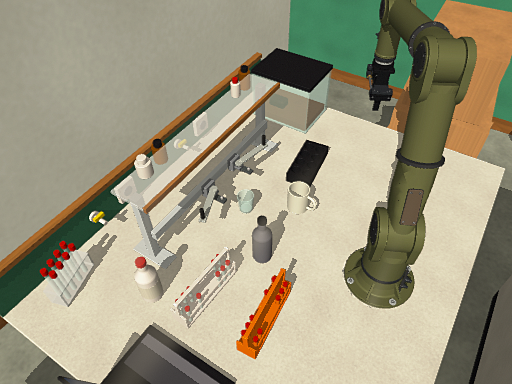

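View pics/top0.png

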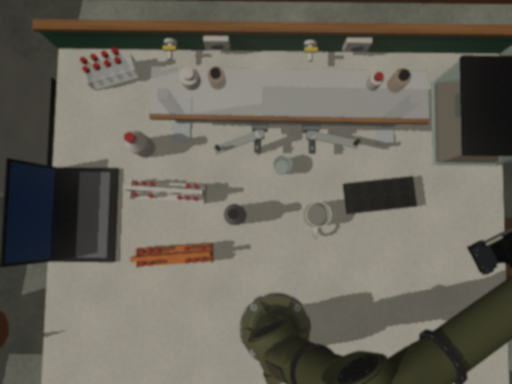

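```bash
python3 - <<'E'
import cv2, numpy as np
a=cv2.imread("pics/side0.png")[130:250,180:300]; b=cv2.imread("pics/top0.png")[105:185,200:375]
a=cv2.resize(a,(600,600),interpolation=cv2.INTER_CUBIC)
cv2.imwrite("pics/c1.png",a); cv2.imwrite("pics/c2.png",cv2.resize(b,None,fx=4.5,fy=4.5,interpolation=cv2.INTER_CUBIC))
E
```

```text
(no output)
```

View pics/c1.png

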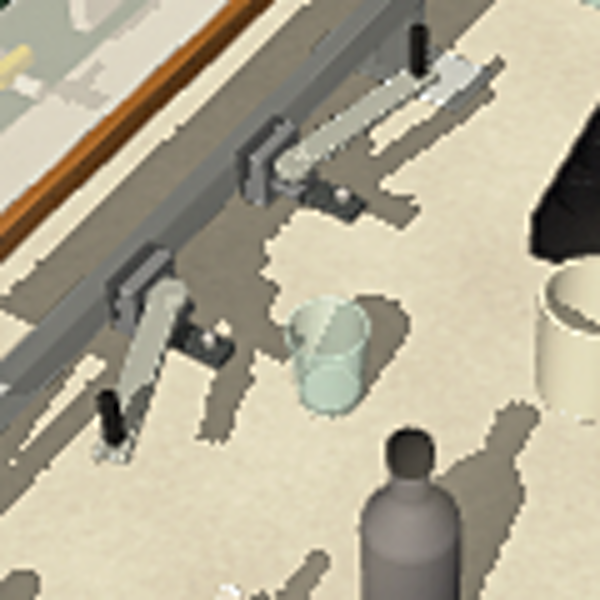

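View pics/c2.png

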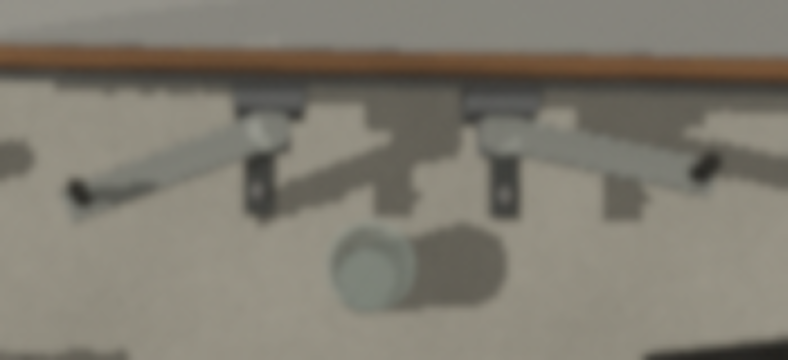

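```bash
cat > h.py <<'E'
import numpy as np, cv2
from cell import telemetry, optics, env
def ray(c,u,v):
    E=c["extrinsics"]; d=E[:3,:3]@np.array([(u-c["cx"])/c["fx"],-(v-c["cy"])/c["fy"],-1.]); return E[:3,3],d/np.linalg.norm(d)
def onz(c,u,v,z):
    o,d=ray(c,u,v); return o+d*(z-o[2])/d[2]
def tri(c1,p1,c2,p2):
    o1,d1=ray(c1,*p1);o2,d2=ray(c2,*p2)
    s=np.linalg.lstsq(np.c_[d1,-d2],o2-o1,rcond=None)[0]; a=o1+s[0]*d1;b=o2+s[1]*d2
    return (a+b)/2,np.linalg.norm(a-b)
def proj(c,p):
    E=c["extrinsics"]; q=E[:3,:3].T@(np.asarray(p)-E[:3,3]); return c["cx"]-c["fx"]*q[0]/q[2], c["cy"]+c["fy"]*q[1]/q[2]
E
python3 - <<'E'
from h import *
np.set_printoptions(precision=4,suppress=True)
s=optics.read_camera("side");t=optics.read_camera("top")
P={"knobL":((202.3,213.5),(217.8,147.9),.1525),"knobR":((263.9,139.9),(356.9,141.7),.1525),"hL":((214.4,188.4),(259.6,134.1),.133),"hR":((238.2,162.4),(311.6,134.6),.133)}
for k,(a,b,z) in P.items(): print(k,*tri(s,a,t,b),onz(s,*a,z),onz(t,*b,z))
for k,b,z in [("reagent",(135,137),.19),("drink",(235,214),.2),("mug",(318,212),.095),("beaker",(283.6,164),.075),("tray1",(344,184),.045),("tray2",(416,207),.045),("boardL",(150,119),.290),("boardR",(428,124),.290)]: print(k,onz(t,*b,z))
A=cv2.resize(t["img"][170:210,120:215],None,fx=8,fy=8,interpolation=cv2.INTER_CUBIC)
B=cv2.resize(s["img"][240:330,165:245],None,fx=3,fy=3,interpolation=cv2.INTER_CUBIC)
W=np.zeros((600,760,3),np.uint8);W[:320]=A;W[325:595,:240]=B
cv2.imwrite("pics/c3.png",W)
E
```

```text
knobL [0.5598 0.1818 0.1549] 0.0004613938787448992 [0.5614 0.1804 0.1525] [0.56   0.1819 0.1525]
knobR [ 0.5825 -0.2331  0.1559] 0.0021494341968144783 [ 0.5836 -0.2369  0.1525] [ 0.5841 -0.2333  0.1525]
hL [0.6063 0.0572 0.1345] 0.001731686043978733 [0.6064 0.0559 0.133 ] [0.6074 0.0577 0.133 ]
hR [ 0.6096 -0.0998  0.1307] 0.0028698184118716415 [ 0.6095 -0.0974  0.133 ] [ 0.6079 -0.1003  0.133 ]
reagent [0.5824 0.4199 0.19  ]
drink [0.3624 0.1241 0.2   ]
mug [ 0.3744 -0.1254  0.095 ]
beaker [ 0.5248 -0.019   0.075 ]
tray1 [ 0.4668 -0.215   0.045 ]
tray2 [ 0.3961 -0.4445  0.045 ]
boardL [0.6123 0.352  0.29  ]
boardR [ 0.6081 -0.3934  0.29  ]
```

View pics/c3.png

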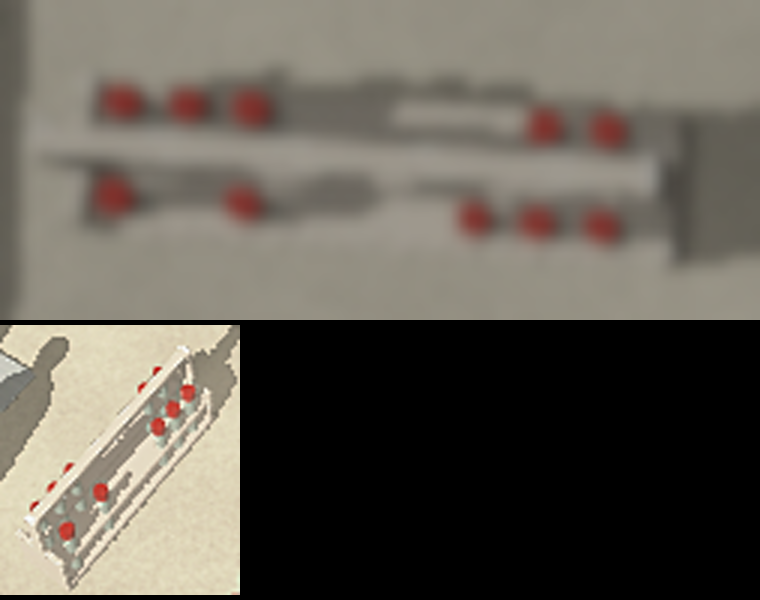

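```bash
python3 - <<'E'
from h import *
np.set_printoptions(precision=4,suppress=True)
s=optics.read_camera("side");t=optics.read_camera("top")
a,b=tri(s,(175,305.7),t,(126.2,188.5)),tri(s,(226.7,249),t,(201.9,192.1)); print(a,b)
for z in(.116,): print(onz(t,126.2,188.5,z),onz(t,201.9,192.1,z),onz(s,175,305.7,z),onz(s,226.7,249,z))
u,v=map(int,proj(s,telemetry.get_obs()["tool_pos"]));print(u,v, proj(t,telemetry.get_obs()["tool_pos"]))
A=cv2.resize(s["img"][max(0,v-90):v+20,u-50:u+60],(440,440),interpolation=cv2.INTER_CUBIC)
B=cv2.resize(t["img"][190:290,447:512],(286,440),interpolation=cv2.INTER_CUBIC)
cv2.imwrite("pics/c4.png",np.hstack([A,B]))
E
```

```text
(array([0.4404, 0.4652, 0.1145]), np.float64(0.006816815320028161)) (array([0.43  , 0.2316, 0.115 ]), np.float64(0.001029270630794764))
[0.4374 0.4627 0.116 ] [0.4295 0.2312 0.116 ] [0.4429 0.4672 0.116 ] [0.4301 0.2323 0.116 ]
373 103 (np.float64(488.4551603528174), np.float64(243.07073572950353))
```

View pics/c4.png

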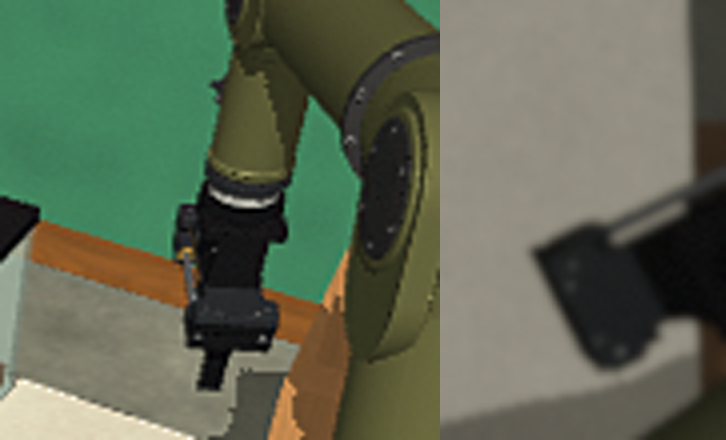

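```bash
python3 - <<'E'
from h import *
s=optics.read_camera("side");t=optics.read_camera("top")
p=np.array([.291,-.5806,.2214]);X=np.array([.448,-.894,0]);Y=np.array([-.894,-.448,0])
for k in(.07,.1,.13,.16):
  for i in(-1,1):
    for j in(-1,1):
      q=p+X*.095*i+Y*.0375*j+[0,0,k]; u,v=proj(s,q);a,b=proj(t,q)
      print(k,i,j,(round((u-323)*4),round((v-13)*4)),(round(440+(a-447)*4.4),round((b-190)*4.4)))
E
```

```text
0.07 -1 -1 (184, 357) (511, 252)
0.07 -1 1 (268, 361) (570, 367)
0.07 1 -1 (168, 244) (793, 112)
0.07 1 1 (245, 248) (854, 226)
0.1 -1 -1 (190, 330) (535, 255)
0.1 -1 1 (275, 334) (596, 373)
0.1 1 -1 (174, 217) (824, 111)
0.1 1 1 (252, 220) (887, 228)
0.13 -1 -1 (197, 301) (560, 258)
0.13 -1 1 (283, 305) (623, 379)
0.13 1 -1 (179, 189) (857, 110)
0.13 1 1 (259, 193) (922, 230)
0.16 -1 -1 (203, 272) (586, 261)
0.16 -1 1 (291, 276) (651, 386)
0.16 1 -1 (185, 161) (892, 109)
0.16 1 1 (266, 164) (958, 233)
```

arm_command:
  translation:
    - [0,0,0]
    - [0,0,0]
    - [0,0,0]
    - [0,0,0]
    - [0,0,0]
    - [0,0,0]
    - [0,0,0]
  twist: [-10.6,-10.6,-10.6,-10.6,-10.6,-10.4,0]
  grip: 100

```text
time_s: 1.27
tool_pos: [0.2912, -0.5809, 0.2224]
tool_rot: [-180.0, 0.0, 1.2]
force: [-0.3, 0.2, 0.8]
grip_width: 0.0868
```

arm_command:
  translation:
    - [1.6,-4.7,0]
    - [1.6,-4.7,0]
    - [1.6,-4.7,0]
    - [1.6,-4.7,0]
    - [1.6,-4.7,0]
    - [1.6,-4.7,0]
    - [1.6,-4.7,0]
    - [1.6,-4.7,0]
    - [0,0,0]
  twist: [1.2,0,0,0,0,0,0,0,0]

```text
time_s: 2.4
tool_pos: [0.4284, -0.1957, 0.2229]
tool_rot: [179.8, -0.2, -2.2]
force: [0.5, -1.4, 0.2]
grip_width: 0.0871
```

arm_command:
  translation:
    - [0,0.5,4]
    - [0,0.3,3.8]
    - [0,0,0]
    - [0,0,0]
  twist: [-2,0,0,0]

```text
time_s: 2.9
tool_pos: [0.4293, -0.2073, 0.146]
tool_rot: [179.6, -0.4, -0.8]
force: [0.3, -0.7, 1.5]
grip_width: 0.0868
```

```bash
python3 -c "
from h import *
o=telemetry.get_obs();print(o['tool_pos'],o['tool_rot'],o['force'])"
```

```text
[ 0.42930042 -0.20734306  0.14602721] [179.58596601  -0.44809851  -0.78067532] [ 0.3456423  -0.67764894  1.49954862]
```

arm_command:
  translation:
    - [3,0,0]
    - [3,0,0]
    - [2,0,0]
    - [1.5,0,0]
    - [0,0,0]
  twist: [-0.8,0,0,0,0]

```text
time_s: 3.52
tool_pos: [0.5306, -0.2128, 0.1564]
tool_rot: [179.2, -1.1, -0.5]
force: [0.4, -0.2, -0.4]
grip_width: 0.0872
```

arm_command:
  translation:
    - [0,-0.8,1.1]
    - [0,0,0]
    - [1.5,0,0]
    - [1.4,0,0.2]
    - [0,0,0]
  twist: [-0.5,0,0,0,0]

```text
time_s: 4.15
tool_pos: [0.5609, -0.2057, 0.1445]
tool_rot: [179.0, -1.1, -0.1]
force: [-0.3, 0.6, -0.3]
grip_width: 0.0872
```

arm_command:
  translation:
    - [0,0,1.5]
    - [0.1,0,1.4]
    - [0,0,0]
  twist: [0,0,0]

```text
time_s: 4.53
tool_pos: [0.5616, -0.2061, 0.1123]
tool_rot: [179.1, -1.0, -0.1]
force: [-0.2, 0.5, 0.9]
grip_width: 0.0872
```

```bash
python3 - <<'E'
from h import *
o=telemetry.get_obs();print(o['tool_pos'],o['force'])
s=optics.read_camera("side")
cv2.imwrite("pics/d1.png",cv2.resize(s["img"][60:230,170:340],(600,600),interpolation=cv2.INTER_CUBIC))
E
```

```text
[ 0.56163283 -0.20611705  0.11230045] [-0.16791735  0.47454867  0.85279379]
```

View pics/d1.png

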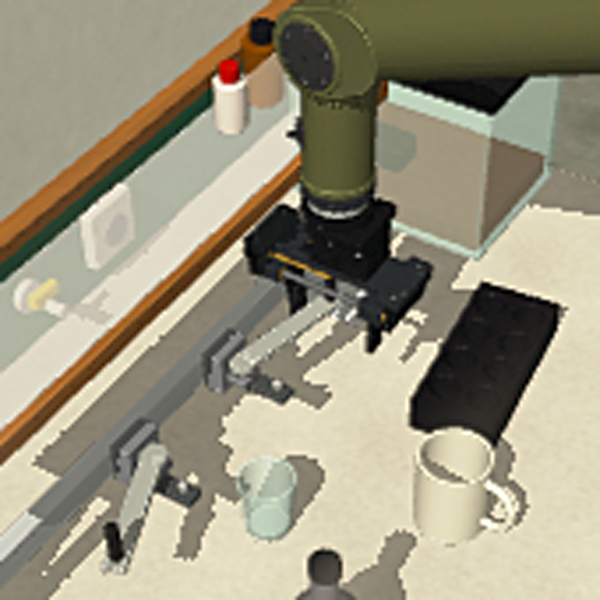

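arm_command:
  translation:
    - [-1.5,0,0]
    - [-1.5,-0.7,0]
    - [-1.5,-0.8,0]
    - [-1.2,-1.0,0]
    - [-1.0,-1.0,0]
    - [0,0,0]
  twist: [0,0,0,0,0,0]

```text
time_s: 5.32
tool_pos: [0.4918, -0.1719, 0.1134]
tool_rot: [178.8, -1.3, -0.3]
force: [0.8, 0.1, -0.1]
grip_width: 0.0871
```

arm_command:
  translation:
    - [0.2,0,-3]
    - [-1,0,-3.5]
    - [-1,0,-3.5]
    - [0,0,0]
  twist: [0,0,0,0]

```text
time_s: 5.82
tool_pos: [0.4708, -0.1689, 0.2154]
tool_rot: [178.9, -1.2, -0.2]
force: [0.8, 0.2, -0.3]
grip_width: 0.0869
```

arm_command:
  translation:
    - [0,0,0]
    - [0,0,0]
    - [0,0,0]
    - [0,0,0]
    - [0,0,0]
    - [0,0,0]
    - [0,0,0]
    - [0,0,0]
    - [0,0,0]
    - [0,0,0]
  twist: [10,10,10,10,10,10,10,10,9.5,0]

```text
time_s: 7.08
tool_pos: [0.4683, -0.1665, 0.2051]
tool_rot: [-179.6, -0.6, -92.4]
force: [-0.8, -0.2, 0.8]
grip_width: 0.0869
```

```bash
python3 - <<'E'
from h import *
o=telemetry.get_obs();print(o['tool_pos'],o['tool_rot'],o['force'],o['qpos'])
s=optics.read_camera("side");t=optics.read_camera("top")
A=cv2.resize(s["img"][130:240,190:290],(400,440),interpolation=cv2.INTER_CUBIC)
B=cv2.resize(t["img"][110:210,270:370],(400,400),interpolation=cv2.INTER_CUBIC)
W=np.zeros((440,800,3),np.uint8);W[:,:400]=A;W[:400,400:]=B;cv2.imwrite("pics/d2.png",W)
E
```

```text
[ 0.4683343  -0.1664828   0.20509301] [-179.56924399   -0.5720561   -92.37054636] [-0.78613282 -0.15203898  0.77859016] [ 48.20648441   1.18280799 -32.17713747 105.22105479   1.13208584
  73.22705987 -76.6519995 ]
```

View pics/d2.png

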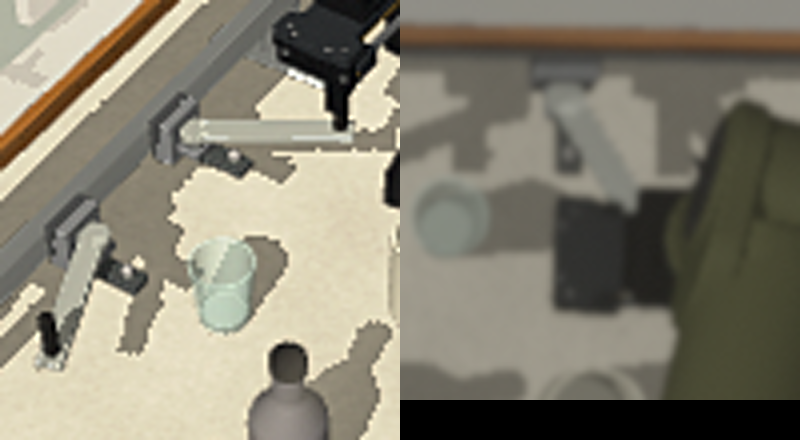

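arm_command:
  translation:
    - [0.5,-1.5,0]
    - [0.4,-1.3,0]
    - [0,0,2.5]
    - [0,0,2.2]
    - [0,0,1.5]
    - [0,0,0]
  twist: [-2.4,0,0,0,0,0]

```text
time_s: 7.92
tool_pos: [0.499, -0.177, 0.1413]
tool_rot: [-179.6, -0.5, -89.5]
force: [-0.1, -0.3, -0.7]
grip_width: 0.0873
```

arm_command:
  translation:
    - [0,0,0]
    - [0,0,0]
    - [0,0,0]
    - [0,0,0]
    - [0,0,0]
    - [0,0,0]
  twist: [0,0,0,0,0,0]
  grip: 0
  force: 15

```text
time_s: 8.68
tool_pos: [0.5007, -0.1776, 0.1442]
tool_rot: [-179.4, -0.7, -89.4]
force: [-0.0, -0.3, -0.2]
grip_width: 0.035
```

arm_command:
  translation:
    - [0,0,0]
    - [0,0,0]
    - [0,0,0]
  twist: [0,0,0]

```text
time_s: 9.05
tool_pos: [0.5009, -0.1771, 0.1442]
tool_rot: [-179.3, -0.6, -89.4]
force: [0.8, -0.1, 0.8]
grip_width: 0.0134
```

arm_command:
  translation:
    - [-1.0,0.65,0]
    - [-1.0,0.55,0]
    - [-1.1,0.45,0]
    - [-1.1,0.35,0]
    - [-1.15,0.25,0]
    - [-1.15,0.15,0]
    - [-1.0,0.05,0]
    - [-0.7,0,0]
    - [0,0,0]
  twist: [0,0,0,0,0,0,0,0,0]

```text
time_s: 10.18
tool_pos: [0.4733, -0.0986, 0.1439]
tool_rot: [-179.3, -1.5, -89.7]
force: [-1.9, 1.6, 2.2]
grip_width: 0.0134
```

arm_command:
  translation:
    - [-0.6,0,0]
    - [0,0,0]
  twist: [0,0,0]

```text
invalid input
```

arm_command:
  translation:
    - [-0.6,0.0,0.0]
    - [-0.1,0.0,0.0]
  twist: [0,0]

```text
time_s: 10.42
tool_pos: [0.4733, -0.0986, 0.1439]
tool_rot: [-179.2, -2.1, -89.9]
force: [1.7, -1.2, 2.7]
grip_width: 0.0132
```

arm_command:
  translation:
    - [0,0,0]
    - [0,0,0]
    - [0,0,0]
    - [0,0,-2]
    - [0,0,-3]
    - [0,0,-3]
    - [0,0,0]
  twist: [0,0,0,0,0,0,0]
  grip: 60

```text
time_s: 11.3
tool_pos: [0.4718, -0.0886, 0.2235]
tool_rot: [-179.4, -1.6, -89.4]
force: [1.1, -0.2, 0.3]
grip_width: 0.052
```

arm_command:
  translation:
    - [-4,-0.5,0]
    - [-4,-0.5,0]
    - [-4,-0.5,0]
    - [-4,-0.8,0]
    - [-4,-0.8,0]
    - [-4,-0.8,0]
    - [-2.5,-1,0]
    - [0,0,0]
  twist: [0,0,0,0,0,0,0,0]

```text
time_s: 12.3
tool_pos: [0.5139, 0.1869, 0.2075]
tool_rot: [179.9, -1.4, -89.3]
force: [-0.4, -0.1, 0.2]
grip_width: 0.0523
```

arm_command:
  translation:
    - [0.3,-2,0]
    - [0.2,-1.8,0]
    - [0,0,0]
    - [0,0,2.5]
    - [0,0,2.3]
    - [0,0,1.6]
    - [0,0,0]
  twist: [0,0,0,0,0,0,0]

```text
time_s: 13.18
tool_pos: [0.5467, 0.1748, 0.1381]
tool_rot: [179.4, -1.7, -89.4]
force: [-0.3, 0.3, 0.4]
grip_width: 0.0522
```

arm_command:
  translation:
    - [0,0,0]
    - [0,0,0]
    - [0,0,0]
    - [0,0,0]
    - [0,0,0]
    - [0,0,0]
  twist: [0,0,0,0,0,0]
  grip: 0
  force: 15

```text
time_s: 13.92
tool_pos: [0.5444, 0.1828, 0.1406]
tool_rot: [179.4, -1.1, -89.1]
force: [0.4, 0.2, -0.1]
grip_width: 0.0035
```

arm_command:
  translation:
    - [0,0,0]
    - [0,0,0]
    - [0,0,0]
    - [0.1,-0.9,0]
    - [0,-0.2,0]
    - [0,0,0]
  twist: [0,0,0,0,0,0]
  grip: 60

```text
time_s: 14.68
tool_pos: [0.5579, 0.1795, 0.1408]
tool_rot: [179.5, -1.2, -89.3]
force: [0.0, 0.1, -1.1]
grip_width: 0.0497
```

```bash
python3 - <<'E'
from h import *
o=telemetry.get_obs();print(o['tool_pos'],o['tool_rot'],o['force'])
s=optics.read_camera("side");t=optics.read_camera("top")
A=cv2.resize(s["img"][140:250,160:260],(400,440),interpolation=cv2.INTER_CUBIC)
B=cv2.resize(t["img"][100:200,190:290],(400,400),interpolation=cv2.INTER_CUBIC)
W=np.zeros((440,800,3),np.uint8);W[:,:400]=A;W[:400,400:]=B;cv2.imwrite("pics/d3.png",W)
E
```

```text
[0.5579484  0.17952977 0.14083113] [179.52412667  -1.24011074 -89.263661  ] [ 0.02881384  0.14645434 -1.14508617]
```

View pics/d3.png

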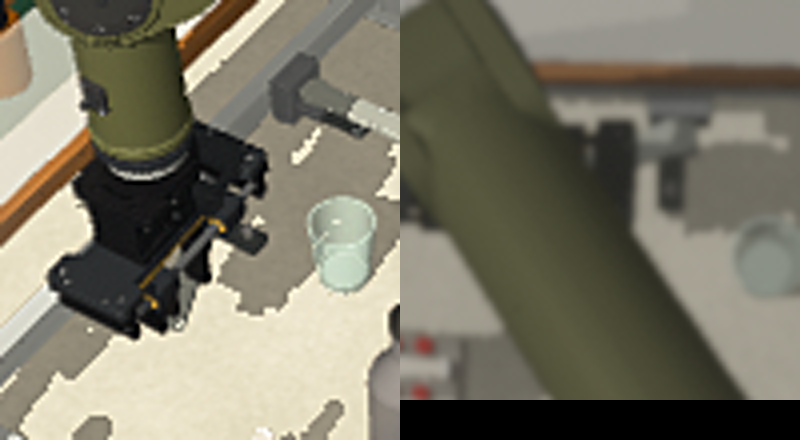

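arm_command:
  translation:
    - [0,0,0]
    - [0,0,0]
    - [0,0,0]
    - [0,0,0]
    - [0,0,0]
    - [0,0,0]
  twist: [0,0,0,0,0,0]
  grip: 0
  force: 20

```text
time_s: 15.52
tool_pos: [0.556, 0.1829, 0.1408]
tool_rot: [179.4, -1.0, -89.1]
force: [0.6, -1.4, -0.8]
grip_width: 0.0133
```

arm_command:
  translation:
    - [0.43,0.89,0]
    - [0.43,0.89,0]
    - [0.68,0.96,0]
    - [0.68,0.96,0]
    - [0.83,0.83,0]
    - [0.83,0.83,0]
    - [0.96,0.68,0]
    - [0.96,0.68,0]
  twist: [0,0,0,0,0,0,0,0]

```text
time_s: 16.52
tool_pos: [0.4834, 0.1201, 0.1409]
tool_rot: [179.3, -1.0, -89.0]
force: [2.0, 0.4, -5.4]
grip_width: 0.0131
```

arm_command:
  translation:
    - [1.0,0.4,0]
    - [1.0,0.35,0]
    - [1.1,0.25,0]
    - [1.1,0.1,0]
    - [1.1,0.05,0]
    - [1.0,0,0]
    - [0.8,0,0]
    - [0.5,0,0]
  twist: [0,0,0,0,0,0,0,0]

```text
time_s: 17.52
tool_pos: [0.4651, 0.0586, 0.141]
tool_rot: [178.6, 0.6, -88.5]
force: [-0.1, 10.2, -5.9]
grip_width: 0.0117
```

arm_command:
  translation:
    - [0,0,0]
    - [0,0,0]
    - [0,0,0]
    - [0,0,-2]
    - [0,0,-3]
    - [0,0,-4]
    - [0,0,-4]
    - [0,0,0]
  twist: [0,0,0,0,0,0,0,0]
  grip: 100

```text
time_s: 18.52
tool_pos: [0.4728, 0.0503, 0.2787]
tool_rot: [179.3, 0.2, -88.9]
force: [-0.2, -0.3, 0.2]
grip_width: 0.0825
```

arm_command:
  translation:
    - [0,0,0]
    - [0,0,0]
    - [0,0,0]
    - [0,0,0]
    - [0,0,0]
    - [0,0,0]
    - [0,0,0]
    - [0,0,0]
    - [0,0,0]
  twist: [-10,-10,-10,-10,-10,-10,-10,-10,-6]

```text
time_s: 19.65
tool_pos: [0.4715, 0.0426, 0.2722]
tool_rot: [179.8, 1.0, -0.6]
force: [0.6, -0.5, 0.6]
grip_width: 0.0869
```

arm_command:
  translation:
    - [-1,-4,0]
    - [-1,-4,0]
    - [-1,-4,0]
    - [-0.5,-4,0]
    - [-0.5,-4,0]
    - [0,-4,0]
    - [0,-3,0]
    - [0,-2,0]
    - [0,0,0]
  twist: [0,0,0,0,0,0,0,0,0]

```text
time_s: 20.78
tool_pos: [0.4361, 0.3333, 0.2637]
tool_rot: [179.5, 1.2, -1.3]
force: [0.7, -0.3, 0.8]
grip_width: 0.0872
```

```bash
python3 - <<'E'
from h import *
o=telemetry.get_obs();print(o['tool_pos'],o['tool_rot'],o['force'])
s=optics.read_camera("side");t=optics.read_camera("top")
A=cv2.resize(s["img"][120:320,150:310],(480,600),interpolation=cv2.INTER_CUBIC)
B=cv2.resize(t["img"][100:210,240:350],(320,320),interpolation=cv2.INTER_CUBIC)
W=np.zeros((600,800,3),np.uint8);W[:,:480]=A;W[:320,480:]=B;cv2.imwrite("pics/d4.png",W)
E
```

```text
[0.43606119 0.33329349 0.26365451] [179.48059431   1.16320354  -1.26377949] [ 0.65734733 -0.30416719  0.83652245]
```

View pics/d4.png

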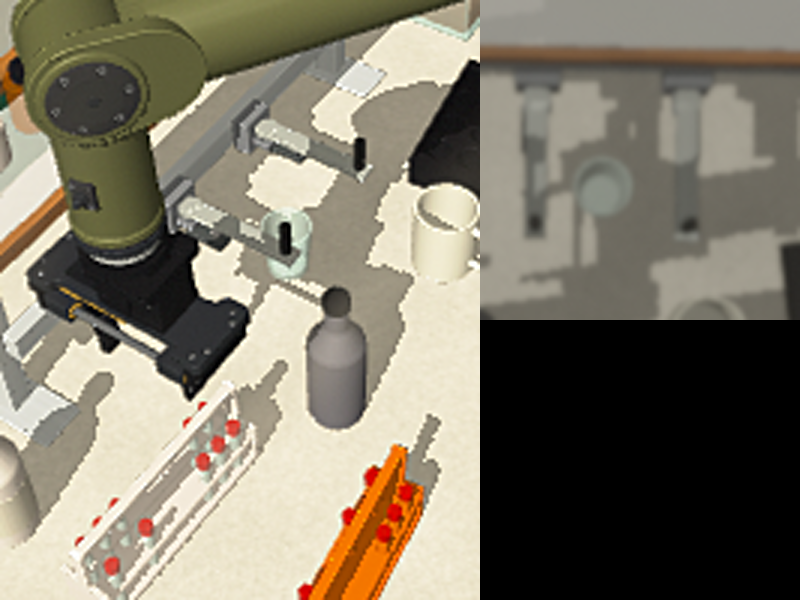

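arm_command:
  translation:
    - [0,-0.8,3.5]
    - [0,-0.6,3.5]
    - [0,0,3.5]
    - [0,0,2.0]
    - [0,0,0]
  twist: [1,0,0,0,0]

```text
time_s: 21.5
tool_pos: [0.44, 0.3362, 0.1358]
tool_rot: [179.1, 0.7, -3.1]
force: [0.0, -1.1, 0.1]
grip_width: 0.0867
```

arm_command:
  translation:
    - [-0.6,-1.0,0]
    - [0,0,2]
    - [0,0,1.8]
    - [0,0,0]
  twist: [0,0,0,0]

```text
time_s: 22.0
tool_pos: [0.4354, 0.3476, 0.0979]
tool_rot: [179.2, 0.5, -3.2]
force: [0.7, -0.1, 0.5]
grip_width: 0.087
```

Good position. Grip.

arm_command:
  translation:
    - [0,0,0.2]
    - [0,0,0]
    - [0,0,0]
    - [0,0,0]
    - [0,0,0]
    - [0,0,0]
    - [0,0,0]
    - [0,0,0]
    - [0,0,0]
  twist: [0,0,0,0,0,0,0,0,0]
  grip: 0
  force: 35

```text
time_s: 23.12
tool_pos: [0.4362, 0.348, 0.0969]
tool_rot: [179.3, 0.4, -3.2]
force: [-0.2, 0.5, -0.2]
grip_width: 0.0113
```

arm_command:
  translation:
    - [0,0,0]
    - [0,0,0]
    - [0,0,-0.8]
    - [0,0,-0.7]
    - [0,0,0]
  twist: [0,0,0,0,0]
  grip: 40

```text
time_s: 23.75
tool_pos: [0.4364, 0.3486, 0.1134]
tool_rot: [179.3, 0.4, -3.2]
force: [0.1, -0.4, 0.0]
grip_width: 0.0344
```

arm_command:
  translation:
    - [0,0,0.1]
    - [0,0,0]
    - [0,0,0]
    - [0,0,0]
    - [0,0,0]
    - [0,0,0]
  twist: [0,0,0,0,0,0]
  grip: 0
  force: 45

```text
time_s: 24.5
tool_pos: [0.4364, 0.3483, 0.1121]
tool_rot: [179.3, 0.4, -3.2]
force: [0.5, -1.2, 1.2]
grip_width: 0.0109
```

arm_command:
  translation:
    - [0,0,-0.5]
    - [0,0,-1]
    - [0,0,-1.5]
    - [0,0,-2]
    - [0,0,0]
  twist: [0,0,0,0,0]

```text
time_s: 25.12
tool_pos: [0.4361, 0.3485, 0.1649]
tool_rot: [179.2, 0.5, -3.2]
force: [0.0, 0.5, -3.4]
grip_width: 0.0112
```

arm_command:
  translation:
    - [0,0,-2.5]
    - [0,0,-2.7]
    - [0,0,-2.7]
    - [0,0,-2.7]
    - [0,0,-2.7]
    - [0,0,-2.7]
    - [0,0,-1.5]
    - [0,0,-0.5]
    - [0,0,0]
  twist: [0,0,0,0,0,0,0,0,0]

```text
time_s: 26.25
tool_pos: [0.4363, 0.3494, 0.3481]
tool_rot: [179.0, 0.6, -3.2]
force: [-0.1, -0.5, -4.3]
grip_width: 0.0113
```

arm_command:
  translation:
    - [0,1,0]
    - [0,2,0]
    - [0.2,3,0]
    - [0.3,3,0]
    - [0.3,3,0]
    - [0.4,3,0]
    - [0.4,3,0]
    - [0.4,3,0]
    - [0.4,3,0]
    - [0.4,3,0]
  twist: [-1.5,-1.5,0,0,0,0,0,0,0,0]

```text
time_s: 27.5
tool_pos: [0.4584, 0.072, 0.3407]
tool_rot: [178.8, 1.7, 0.4]
force: [0.9, 0.6, -3.4]
grip_width: 0.0113
```

arm_command:
  translation:
    - [0.5,2.5,0]
    - [0.7,2.5,0]
    - [0.8,2,-0.3]
    - [0.8,1.2,-0.3]
    - [0.6,0.3,0]
    - [0,0,0]
    - [0,0,0]
  twist: [0,0,0,0,0,0,0]

```text
time_s: 28.38
tool_pos: [0.4928, -0.0163, 0.3432]
tool_rot: [178.9, 2.1, 0.3]
force: [-0.2, 0.1, -3.4]
grip_width: 0.0113
```

arm_command:
  translation:
    - [0.8,0.3,0]
    - [0.8,0.2,0]
    - [0.8,0,0]
    - [0,0,0]
    - [0,0,0]
  twist: [0,0,0,0,0]

```text
time_s: 29.0
tool_pos: [0.5186, -0.02, 0.3424]
tool_rot: [178.9, 2.1, 0.4]
force: [-0.5, -0.2, -3.3]
grip_width: 0.0114
```

arm_command:
  translation:
    - [0,0,1.5]
    - [0.1,0,2]
    - [0.1,0,1.4]
    - [0,0,0]
    - [0,0,0]
  twist: [0,0,0,0,0]

```text
time_s: 29.62
tool_pos: [0.5177, -0.0212, 0.2899]
tool_rot: [178.9, 2.2, 0.4]
force: [-0.2, 0.0, -3.1]
grip_width: 0.0113
```

```bash
python3 - <<'E'
from h import *
o=telemetry.get_obs();print(o['tool_pos'],o['tool_rot'],o['force'])
s=optics.read_camera("side");t=optics.read_camera("top")
A=cv2.resize(s["img"][110:250,160:290],(520,560),interpolation=cv2.INTER_CUBIC)
B=cv2.resize(t["img"][100:200,230:330],(280,280),interpolation=cv2.INTER_CUBIC)
W=np.zeros((560,800,3),np.uint8);W[:,:520]=A;W[:280,520:]=B;cv2.imwrite("pics/d5.png",W)
E
```

```text
[ 0.51765274 -0.02116199  0.28985551] [178.86155298   2.15474122   0.41500623] [-1.65506061e-01  2.24727307e-03 -3.08318266e+00]
```

View pics/d5.png

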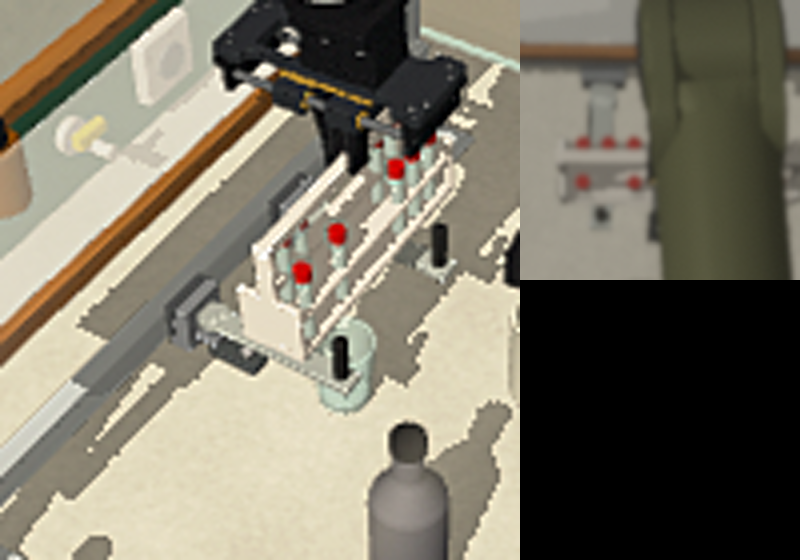

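arm_command:
  translation:
    - [0,0,1.2]
    - [0.1,0,1.2]
    - [0,0,0.8]
    - [0.1,0,0.4]
    - [0,0,0]
  twist: [0,0,0,0,0]

```text
time_s: 30.35
tool_pos: [0.5186, -0.0219, 0.2516]
tool_rot: [178.9, 2.1, 0.4]
force: [-0.2, 0.4, -2.9]
grip_width: 0.0114
```

arm_command:
  translation:
    - [0,0,0.3]
    - [0,0,0.2]
    - [0,0,0]
  twist: [0,0,0]

```text
time_s: 30.72
tool_pos: [0.5189, -0.022, 0.2469]
tool_rot: [178.9, 2.1, 0.4]
force: [0.4, 0.1, -3.2]
grip_width: 0.011
```

arm_command:
  translation:
    - [0,0,0.15]
    - [0,0,0.1]
    - [0,0,0]
  twist: [0,0,0]

```text
time_s: 31.1
tool_pos: [0.5189, -0.0221, 0.2445]
tool_rot: [178.8, 2.0, 0.4]
force: [0.3, -0.5, -4.1]
grip_width: 0.0111
```

arm_command:
  translation:
    - [0,0,0.15]
    - [0,0,0]
    - [0,0,0]
  twist: [0,0,0]

```text
time_s: 31.48
tool_pos: [0.5191, -0.0221, 0.2432]
tool_rot: [178.8, 2.0, 0.4]
force: [-0.2, -1.8, -2.4]
grip_width: 0.0114
```

arm_command:
  translation:
    - [0,0,0.12]
    - [0,0,0]
    - [0,0,0]
  twist: [0,0,0]

```text
time_s: 31.85
tool_pos: [0.5193, -0.0224, 0.2428]
tool_rot: [178.8, 1.9, 0.4]
force: [0.8, -0.2, -2.8]
grip_width: 0.0114
```

arm_command:
  translation:
    - [0,0,0]
    - [0,0,0]
    - [0,0,0]
    - [0,0,0]
  twist: [0,0,0,0]
  grip: 45

```text
time_s: 32.35
tool_pos: [0.5201, -0.022, 0.2437]
tool_rot: [178.8, 1.8, 0.4]
force: [0.1, -0.3, 0.0]
grip_width: 0.0374
```

arm_command:
  translation:
    - [0,0,-1]
    - [0,0,-2]
    - [0,0,-3]
    - [0,0,-4]
    - [-4,0,-3]
    - [-4,0,-2]
    - [-4,0,0]
    - [-4,0,0]
    - [0,0,0]
    - [0,0,0]
  twist: [0,0,0,0,0,0,0,0,0,0]

```text
time_s: 33.6
tool_pos: [0.3693, -0.021, 0.4105]
tool_rot: [178.6, 1.2, 0.2]
force: [0.7, 0.0, 0.3]
grip_width: 0.0392
```

```bash
python3 - <<'E'
from h import *
o=telemetry.get_obs();print(o['tool_pos'],o['tool_rot'],o['force'])
s=optics.read_camera("side");t=optics.read_camera("top")
A=cv2.resize(s["img"][110:280,160:310],(480,544),interpolation=cv2.INTER_CUBIC)
B=cv2.resize(t["img"][100:230,220:350],(320,320),interpolation=cv2.INTER_CUBIC)
W=np.zeros((544,800,3),np.uint8);W[:,:480]=A;W[:320,480:]=B;cv2.imwrite("pics/d6.png",W)
E
```

```text
[ 0.36934282 -0.02099936  0.41049825] [178.62566381   1.23196247   0.18318393] [0.72662951 0.01716302 0.30773686]
```

View pics/d6.png

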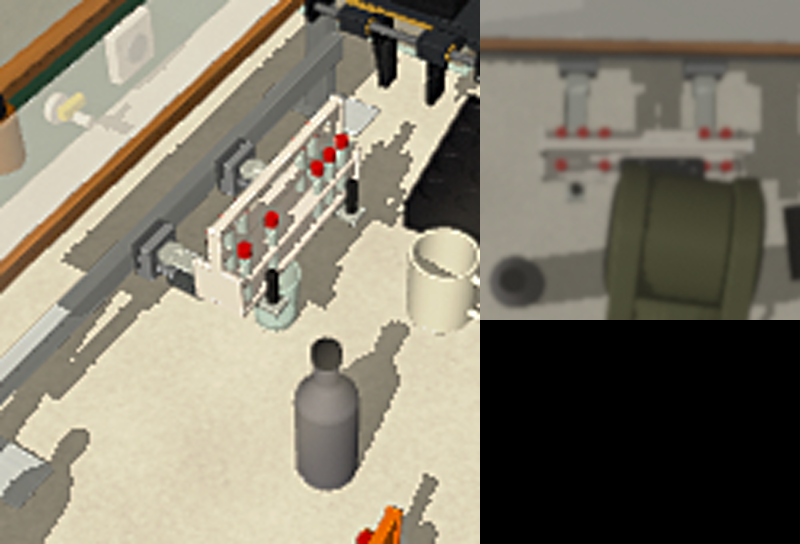

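```bash
python3 - <<'E'
from h import *
s=optics.read_camera("side");t=optics.read_camera("top")
print(tri(s,(227.2,181.3),t,(245.6,161.75)),tri(s,(265.3,141.25),t,(330.5,158.9)))
print(env.sign_off())
E
```

```text
(array([0.50801134, 0.09641247, 0.25864556]), np.float64(0.008485297580916467)) (array([ 0.51734283, -0.13944492,  0.24696813]), np.float64(0.000809446270175628))
the job is handed in; nothing more can be done
None
```

The job is handed in: both brackets are swung out to their end stops and the tube rack sits across the two arms, behind the knobs.

- **Right bracket:** I hooked the arm from under the board with one open finger, then gripped the knob and swung it home. The tool stopped at the knob's home position and would not move further.
- **Left bracket:** My first grip missed the knob, so I corrected the position by about 1 cm and gripped again. At the end stop the tool felt about 10 N of reaction force.
- **Rack:** I gripped the carry bar and then re-gripped it nearer the fingertips so the gripper body cleared the shelf board. I set the rack down at about x = 0.519, y = -0.022. The force from the rack's weight dropped to zero when I let go.

**Last checks:** At 33.6 s, the last picture showed both arms square, and the rack upright, parallel to the rail and behind both knobs. The bottle, mug and beaker in view had not visibly moved, and the gripper was clear of everything.

**Weak check:** In the rough two-camera measurement of the bar ends, the right end came out at 0.247 m, close to the 0.250 m expected for the bar's top face. The left end came out at 0.259 m, but its two camera rays missed each other by 8 mm. I put that down to imprecise pixel picking and did not re-measure before handing in, so level is confirmed only by eye.

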